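Free the gap and hold the bolt head for the nut runner

ROBOT

A 6-joint arm with a two-finger parallel gripper is mounted at the origin on the work surface. World frame = base frame: x ahead of the robot, y to its left, z up, the work surface at z = 0. Lengths are in m, angles in degrees, forces in N, time in s.
With the tool pointing down it reaches from about 0.375 to 0.9 m from the base axis. Payload 3.1 kg.
Tool frame: the origin (TCP) lies midway between the tips of the shut fingers; the grasp point (between the pads) lies 19 mm behind it; x points along the fingers, z is the direction in which the jaws open and shut, and the axes are right-handed (so a half turn about x gives the same grasp; the last joint's range is limited). The gripper opens to 87 mm and grips with 3 to 60 N. Pads are 19 mm wide; open, the fingers measure 117 mm over their backs; the gripper's body (75 mm by 190 mm) begins 51 mm behind the grasp point.
Start: joints at [-78.008, 30.224, 82.088, -0, 67.689, -10.227], TCP at [0.236, -0.579, 0.223] pointing down, gripper open.
Joint ranges: [-176.69, 176.69], [-43.24, 126.21], [12.49, 139.97], [-82, 262], [0, 151.66], [-163.58, 163.58]. Speed limits (degrees/s): [159.86, 159.86, 180, 180, 180, 180].

INTERFACE

Orientations are given as a 3x3 rotation matrix whose columns are the frame's x, y, z axes.
In Python, from rig import * gives the robot as it stands.
- The arm moves only by the tool play_rows, never from a script. Its argument "rows" is a list that holds one entry, the list of rows, each a list of 7 numbers: the shift along the tool's x, y, z in m, then the turn, a rotation vector about the tool's x, y, z in degrees, then the finger opening in m, from 0 to 0.087. A call has 1 to 12 rows; each row is the pose to reach, as a shift and turn from the pose commanded when the call began, along the tool's axes at that moment; what a row does not reach only later rows make up. A row lasts 1/10 s, in which the tool goes at most 50 mm and 8.59 degrees, less where a joint would pass 70% of its speed; a pose out of reach is approached as far as the arm can. A call with a gripper value outside its range is refused whole. The fingers move at their own pace and stop on an object; the grip force is fixed at half the most. Time passes only in rows, so rows that repeat a pose let the fingers close. It gives the time, the measured TCP pose, the force and the opening at its end, in the units of the state.
- read_state(): the state, without advancing time (a new reading comes with each control period).
- capture(name): name is "side" or "top"; returns a dict with "pixels" (384x512x3 uint8, red, green, blue), "intrinsics" (3x3 intrinsics, pixels), "k1" (the pictures are not rectified: a ray, as slopes to the right and down, at radius r is drawn at 1 + k1 r^2 times it, then the intrinsics apply), "rvec" (rotation vector, rad) and "tvec" (3), from world to camera coordinates, as OpenCV has them. Camera axes: x right, y down, z forward; pixel columns grow to the right and rows downward; lengths in m; the calibration is good to about 2 mm. A picture is of the moment at which its call begins. There is no depth.
- hand_in(): hands the job in, once; it reports no verdict.
Trained networks look in the newest picture that a camera, given by its name, has taken for a name from the list of things; names that differ only in an ending like _2 or _b are one class to them, and where a whole thing is asked for, a point or a joint stands for the part that bears it (a point fixed in the world has none). Each returns a list of dicts, best first, with "p" (0 to 1); they miss things now and then, are a little off and sometimes report something else, mostly with a low value. They report only what shows in the picture. A call takes as long as a camera call. They do not tell look-alikes from the thing itself.
- trace(camera, target): "mask" (384x512 bool, what is visible of it) and "at" ([column, row] in pixels, amid what is visible of it).
The state is a dict: "time_s": time; "joint_positions": joint angles; "qvel": joint speeds; "tau": joint torques, N m; "position": TCP position; "tcp_rot": TCP orientation; "force": force on the tool from outside, world axes, zero at the start; "moment": the same for the moment, N m; "opening": opening from 0.0 (shut) to 1.0 (fully open).
Only numpy, scipy, OpenCV 4.12 (cv2) and the standard library are available. Lean on these libraries where they do the work, as an engineer would, in place of code of your own. Each camera call takes 0.05 s, during which the arm holds its last target.

TASK

The nut runner on the bracket is turning the nut, but the bolt turns along with it: press the spring ejector slide fully in by its tab so that it pushes the filter cassette out of the gap into the out-tray, and let the slide spring home. Then reach down into the narrow gap behind the bracket, grip the bolt head between the fingers and hold it from turning; finish while still holding it. The cassette stays standing in the out-tray, and everything else on the table stays where it is.

Things in the scene. Friction and masses are not known exactly. Their poses are not given: they have to be found in the camera images.
- fixture: Drilled aluminium plate, 320 x 360 x 12 mm, fixed to the table, with the job on it. Origin on the table under the bolt head. x runs along the bolt from nut runner to back plate, y along the gap from ejector tab to out-tray, z up; yaw within about 0.4 rad of the world's. All x, y, z given below are in this frame, in mm, as at the start. Nothing on it is higher than z 125.
- gap (a point): Middle of the gap's mouth (x 0, y 0, z 125). Two parallel upright plates, 6 mm thick, y -65 to 65, tops at z 125, leave a gap 54 mm wide (x -27 to 27), open above and at both ends, floor at z 30. The plate towards the robot (x negative) is the steel bracket, the other the grey back plate. Axes as the fixture's.
- bolt_head (a point): Centre of the hexagonal bolt head in the gap: x 0, y 0, z 90. 18 mm across flats, 20.8 across corners, 16 long (x -8 to 8), on a thinner sleeve from the bracket. Free all round; grip it at any angle of its flats, jaws closing along y, from above. With the cassette gone, what lies under it is low: ejector bar to z 40, its blade (y 5 to 11) to z 62.
- bolt (a joint): Turning angle of the bolt about x, rad; start angle varies. From the start the nut runner on the bracket's other side slowly drags the bolt round at about 0.3 rad/s (torque 0.06 N m) as long as the head is not held.
- ejector (a joint): Travel of the spring ejector slide along +y, in m: 0 home, 0.06 right in. It needs 1.5 N to start and about 5.5 N fully in, plus 1 to 2 N for the cassette; it springs home by itself when let go.
- ejector_tab (a point): In the middle of the ejector's upright tab, 17 mm below its top. The tab is 40 mm wide (x), 8 mm thick (y), z 32 to 117; home it stands at x 0, y -130, outer face y -134, beyond the gap's end, with free room around. Push it towards +y (towards the bolt head): a bar carries a low pusher blade (32 mm wide, z 32 to 62) against the cassette.
- cassette_center (a point): Centre of the loose filter cassette: black block with round windows, 44 (x) x 40 (y) x 65 mm tall, about 160 g. At the start it stands in the gap at x 0, y 33 to 40, z 62.5, in the way of a finger beside the bolt head. The ejector's full travel brings it to y 91 or a little more, clear of the gap, standing in the out-tray.
- out_tray (a point): Middle of the out-tray's floor (x 0, y 115, z 30): the gap's floor carried on from y 65 to 164, 54 mm wide, with lips 15 mm high on both sides and at the end. Axes as the fixture's.
- nut_runner (a point): Top of the motor-driven nut runner in front of the bracket, a black motor on a grey block, x -185 to -75, y -30 to 30, top at z 114.
- objective: Bystander: a steel microscope objective, 32 mm wide, 50 mm tall, standing upright on the fixture's plate beyond the back plate. Origin at its underside.
- lens_ring: Bystander: a flat black lens ring, 40 mm wide, 12 mm tall, lying on the fixture's plate beyond the back plate. Origin at its underside.
- bottle: Bystander: a closed white plastic bottle, 50 mm wide, 110 mm tall. Origin at its underside.
- driver: Bystander: a screwdriver with a black handle, lying.
- spanner: Bystander: a steel spanner, lying.
- screw_tray: Bystander: an open grey plastic tray, 100 x 140 x 30 mm. Origin at its underside.
Mind the look-alikes: they are no part of the job. What is shaped like the part that bears cassette_center but purple is not meant.

How it is judged (in metres and radians):
On the way, in this order (a step that is already met when the one before it is completed fails the run):
1. the ejector slide is pressed fully in (value of joint ejector above 0.052 m), for 0.05 s.
2. the cassette stands in the out-tray and the slide has sprung home (y of cassette_center in the frame of fixture between 0.082 and 0.16 m and z of cassette_center in the frame of fixture between 0.055 and 0.072 m and x of cassette_center in the frame of fixture between -0.02 and 0.02 m and angle between cassette_center's own z axis and vertical below 0.2 rad and value of joint ejector below 0.01 m), for 0.2 s.
3. the bolt head is gripped and no longer turns (contact force between the fingers and bolt above 3 N and distance between the grasp point and bolt_head below 0.025 m and velocity of joint bolt between -0.04 and 0.04 rad/s), for 0.3 s.
At the end, for the whole second after the job is handed in: The fingers grip the bolt head (more than 3 N, grasp point within 25 mm of the head's centre) and it does not turn (under 0.04 rad/s); the cassette stands upright (within 0.2 rad) in the out-tray, clear of the gap (centre 82 to 160 mm along y from the bolt); the ejector is home (under 10 mm) (all of step 2 and all of step 3); the arm keeps its last pose, push and grip.
It fails at once if a bystander is moved by more than 30 mm (distance of any of objective, lens_ring, bottle, driver, spanner, screw_tray from where it was at the start of the episode above 0.03 m).
It also fails if it takes over 45 s, if anything falls off the work surface, if the arm or the gripper's body presses on something with over 40 N, if the wrist force passes 120 N, or if a joint passes its speed limit or range.

## Working session

There is one attempt and no reset: what is moved stays moved. The work goes in short steps, Python scripts to look and compute and a tool call to move; the robot and the scene stay as the last step left them, time stands still between calls to the robot, and variables do not carry over. Pictures are saved under pics/ and viewed, and the job is handed in when it is done.

Besides the shell and the picture viewer there is one more tool, called after "Emit:" as a command line: name --argument value ..., lists and objects as JSON in quotes. play_rows: Moves the arm, as the interface text tells. Its arguments: {"type":"object","properties":{"rows":{"type":"array"}},"required":["rows"]}

```bash
mkdir -p pics; ls; cat > h.py <<'E'
from rig import *
import numpy as np, cv2
def snap(cam,name):
    c=capture(cam); cv2.imwrite('pics/'+name+'.png',cv2.cvtColor(np.array(c['pixels'],dtype=np.uint8),cv2.COLOR_RGB2BGR)); return c
def ray(c,uv):
    K=np.array(c['intrinsics']);p=np.array([(uv[0]-K[0,2])/K[0,0],(uv[1]-K[1,2])/K[1,1]])
    q=p.copy()
    for _ in range(30): q=p/(1+c['k1']*(q@q))
    R,_=cv2.Rodrigues(np.array(c['rvec'],float));t=np.array(c['tvec'],float).ravel()
    d=R.T@np.array([q[0],q[1],1]);return -R.T@t,d
def atz(c,uv,z):
    o,d=ray(c,uv);return o+d*(z-o[2])/d[2]
def proj(c,P):
    R,_=cv2.Rodrigues(np.array(c['rvec'],float));t=np.array(c['tvec'],float).ravel()
    X=np.atleast_2d(P)@R.T+t; q=X[:,:2]/X[:,2:]; q=q*(1+c['k1']*(q**2).sum(1,keepdims=True))
    K=np.array(c['intrinsics']);return q*[K[0,0],K[1,1]]+[K[0,2],K[1,2]]
E
python3 - <<'E'
from h import *
import pickle
np.set_printoptions(precision=4,suppress=True)
D={}
for cam in('top','side'):
    c=snap(cam,cam+'0');D[cam]=c
    o,d=ray(c,(256,192));print(cam,o,d,c['k1'])
    for n in ['fixture','bolt_head','ejector_tab','cassette_center','nut_runner','objective','bottle','out_tray','gap']:
        try:
            for r in trace(cam,n)[:2]: print(n,round(r['p'],2),r['at'],r['mask'].sum())
        except Exception as e: print(n,e)
pickle.dump(D,open('c0.pkl','wb'))
print(read_state())
E
```

```text
pics
top [0.5063 0.0083 1.6332] [ 0.0843  0.003  -0.9965] -0.14309470266814187
fixture 0.58 [267.8, 222.6] 9725
bolt_head 0.68 [153.7, 268.1] 282
ejector_tab 0.64 [300.8, 223.8] 139
cassette_center 0.65 [285.7, 138.6] 214
cassette_center 0.59 [177.6, 237.8] 203
nut_runner 0.93 [266.0, 224.2] 9531
objective 0.44 [295.0, 192.3] 67
bottle 0.75 [153.4, 203.1] 176
out_tray 0.58 [267.6, 222.0] 9609
out_tray 0.41 [154.6, 203.5] 208
gap 0.58 [267.9, 222.9] 9639
side [0.4078 0.7741 0.5856] [ 0.2172 -0.8275 -0.5179] 0.03383666385014553
fixture 0.7 [290.9, 230.5] 9969
bolt_head 0.71 [334.3, 170.6] 233
bolt_head 0.49 [289.1, 196.8] 95
ejector_tab 0.7 [300.2, 176.5] 238
ejector_tab 0.61 [288.3, 228.6] 9905
cassette_center 0.75 [279.5, 305.0] 1037
cassette_center 0.66 [188.7, 186.5] 473
objective 0.18 [267.5, 209.4] 397
bottle 0.55 [206.8, 319.6] 1317
out_tray 0.64 [286.7, 231.0] 10326
out_tray 0.37 [301.6, 170.1] 250
gap 0.8 [290.9, 234.8] 10097
gap 0.45 [208.7, 318.7] 1328
{'time_s': 1.0, 'joint_positions': array([-78.007 ,  30.2212,  82.0875,  -0.0013,  67.6875, -10.2279]), 'qvel': array([ 0.0106,  0.078 ,  0.0158, -0.0776,  0.0704,  0.0016]), 'tau': array([ -0.0004, -44.0023, -17.6989,   0.0632,   0.0504,  -0.    ]), 'position': array([ 0.2364, -0.5786,  0.2226]), 'tcp_rot': array([[-0.    ,  0.9257,  0.3782],
       [-0.0001,  0.3782, -0.9257],
       [-1.    , -0.    ,  0.0001]]), 'force': array([-0.2565,  0.6346, -1.3548]), 'moment': array([-0.039 ,  0.0329,  0.0035]), 'opening': 1.0017660467523617}
```

```bash
python3 -c "
import cv2
a=cv2.imread('pics/top0.png');cv2.imwrite('pics/top0b.png',cv2.resize(a[90:330,120:420],None,fx=2.5,fy=2.5,interpolation=cv2.INTER_CUBIC))
a=cv2.imread('pics/side0.png');cv2.imwrite('pics/side0b.png',cv2.resize(a[110:384,130:450],None,fx=2.18,fy=2.18,interpolation=cv2.INTER_CUBIC))"
```

```text
(no output)
```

View pics/top0b.png

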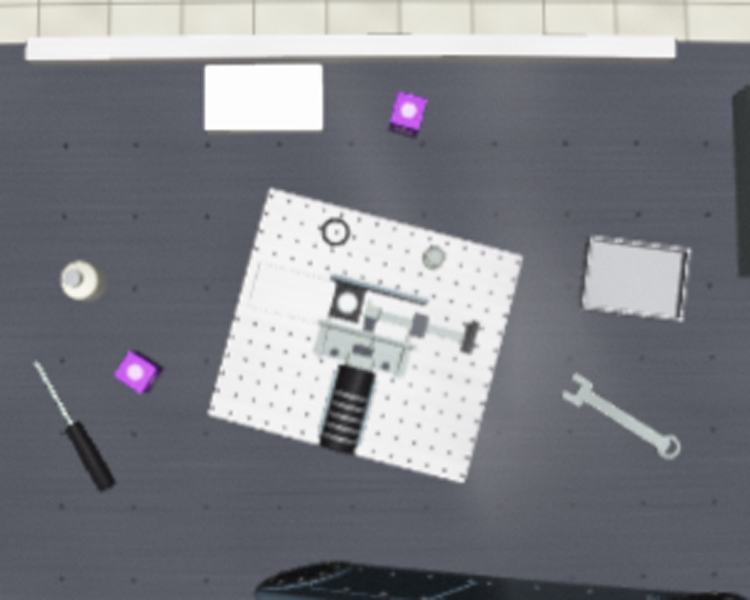

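View pics/side0b.png

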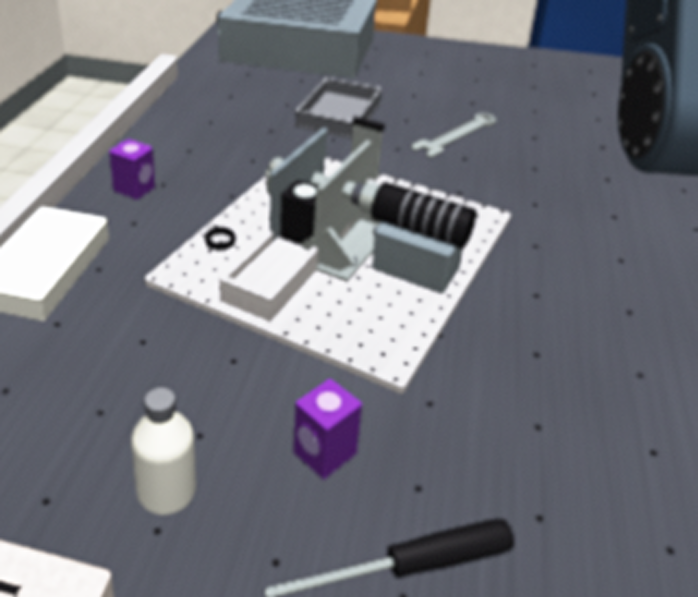

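The top view shows the fixture with the black cassette in the gap (crop 347,302). The bolt head is near (372,315) and the tab at (470,337). Purple look-alikes stand elsewhere. Next I'll zoom in to fit the fixture's pose.

```bash
python3 - <<'E'
from h import *
import pickle
np.set_printoptions(precision=4,suppress=True)
D=pickle.load(open('c0.pkl','rb'))
c=D['top'];im=cv2.cvtColor(np.array(c['pixels'],dtype=np.uint8),cv2.COLOR_RGB2BGR)
cv2.imwrite('pics/top0c.png',cv2.resize(im[195:280,235:335],None,fx=7,fy=7,interpolation=cv2.INTER_CUBIC))
c2=D['side'];im2=cv2.cvtColor(np.array(c2['pixels'],dtype=np.uint8),cv2.COLOR_RGB2BGR)
cv2.imwrite('pics/side0c.png',cv2.resize(im2[155:265,235:355],None,fx=5.4,fy=5.4,interpolation=cv2.INTER_CUBIC))
g=cv2.cvtColor(im,cv2.COLOR_BGR2GRAY);roi=np.zeros_like(g);roi[160:288,198:335]=g[160:288,198:335]
m=(roi>170).astype(np.uint8);m=cv2.morphologyEx(m,cv2.MORPH_CLOSE,np.ones((7,7)))
cs=max(cv2.findContours(m,0,1)[0],key=cv2.contourArea);h=cv2.convexHull(cs)
r=cv2.minAreaRect(h);b=cv2.boxPoints(r);print(r,b)
P=np.array([atz(c,p,0.012) for p in b]);print(P);print([np.linalg.norm(P[i]-P[i-1]) for i in range(4)],P.mean(0))
for i in range(4):
    d=P[i]-P[i-1];print(np.degrees(np.arctan2(d[1],d[0])))
E
```

```text
((265.97100830078125, 223.8589324951172), (106.15701293945312, 94.30452728271484), 14.931416511535645) [[202.5353 255.7428]
 [226.8341 164.6224]
 [329.4067 191.9751]
 [305.1079 283.0955]]
[[ 0.4273  0.1955  0.012 ]
 [ 0.7383  0.113   0.012 ]
 [ 0.6425 -0.2384  0.012 ]
 [ 0.3333 -0.1517  0.012 ]]
[np.float64(0.35972017545763046), np.float64(0.3217681642364879), np.float64(0.36424942860455944), np.float64(0.3211347976161785)] [ 0.5353 -0.0204  0.012 ]
74.84310860154658
-14.86025339879553
-105.2578477770573
164.33233048697122
```

View pics/top0c.png

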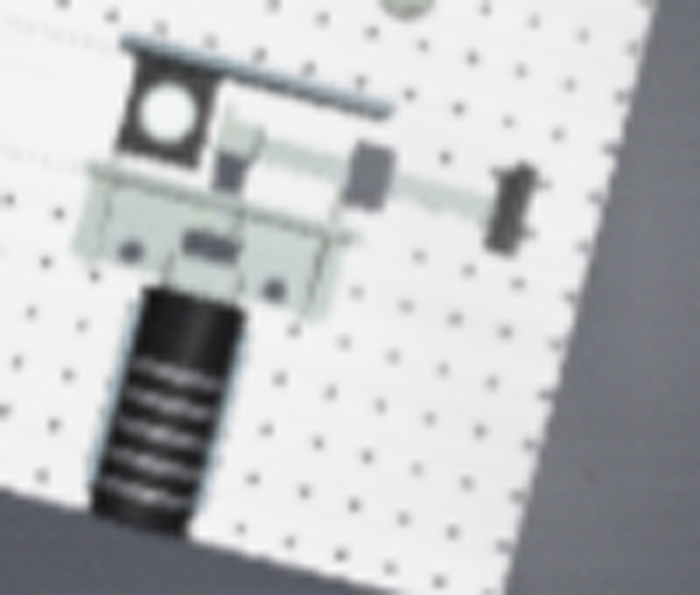

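View pics/side0c.png

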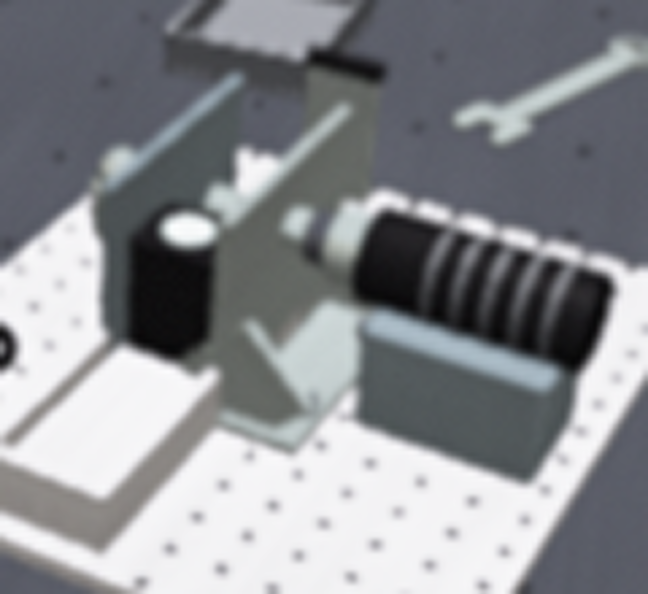

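```bash
cat > fit.py <<'E'
from h import *
import pickle
from scipy.optimize import least_squares
np.set_printoptions(precision=4,suppress=True)
D=pickle.load(open('c0.pkl','rb'))
T=lambda p:(p[0]/7+235-0.43,p[1]/7+195-0.43); S=lambda p:(p[0]/5.4+235-.4,p[1]/5.4+155-.4)
obs=[('top',(.03,.065,.125),T((124,42))),('top',(.03,-.065,.125),T((392,110))),('top',(0,-.130,.117),T((514,205))),
('top',(-.03,.065,.125),T((92,166))),('top',(-.03,-.065,.125),T((350,237))),
('side',(.03,-.065,.125),S((240,78))),('side',(-.03,-.065,.125),S((349,108))),('side',(0,-.130,.117),S((347,62))),
('side',(.03,.065,.125),S((103,187)))]
F=lambda q,p:np.array([q[0]+np.cos(q[2])*p[0]-np.sin(q[2])*p[1],q[1]+np.sin(q[2])*p[0]+np.cos(q[2])*p[1],p[2]])
f=lambda q:np.concatenate([proj(D[c],F(q,p))[0]-u for c,p,u in obs])
if __name__=='__main__':
    s=least_squares(f,[.53,-.02,-.26],loss='soft_l1');print(s.x,np.degrees(s.x[2]));print(f(s.x).reshape(-1,2))
    q=s.x
    for cam in('top','side'):
        im=cv2.cvtColor(np.array(D[cam]['pixels'],dtype=np.uint8),cv2.COLOR_RGB2BGR);k=5 if cam=='top' else 4
        x0,y0,x1,y1=(225,185,345,285) if cam=='top' else (220,145,380,275)
        big=cv2.resize(im[y0:y1,x0:x1],None,fx=k,fy=k,interpolation=cv2.INTER_CUBIC)
        for P in [(x,y,.125) for x in(-.033,-.027,.027,.033) for y in(-.065,.065)]+[(x,y,.117) for x in(-.02,.02) for y in(-.134,-.126)]+[(0,0,.09),(0,0,.1),(-.022,.164,.045),(-.185,0,.114)]+[(x,.164,.03) for x in (-.03,.03)]:
            u=(proj(D[cam],F(q,P))[0]+.5-[x0,y0])*k;cv2.circle(big,tuple(int(v) for v in u),2,(0,0,255),-1)
        cv2.imwrite(f'pics/fit_{cam}.png',big)
E
python3 fit.py
```

```text
[ 0.5626 -0.027  -0.271 ] -15.526617352505072
[[-0.8982 -0.6977]
 [ 0.365   0.3554]
 [ 0.0091  1.3322]
 [-1.3367 -0.1644]
 [ 1.4599  0.5044]
 [-0.3529 -0.2078]
 [-0.5289 -0.0819]
 [-0.2179 -1.0167]
 [ 0.3743  0.1643]]
```

View pics/fit_top.png

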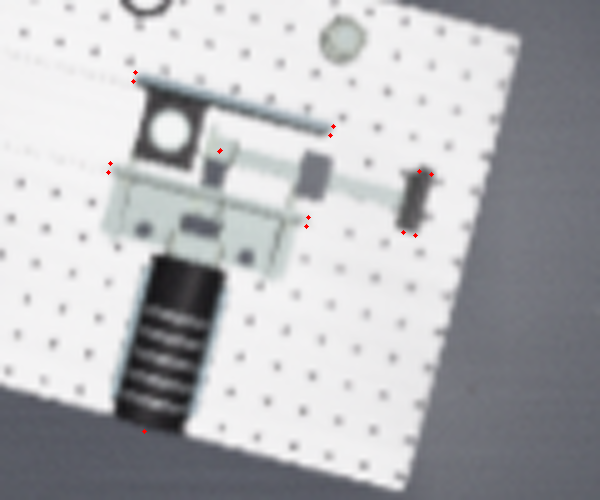

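View pics/fit_side.png

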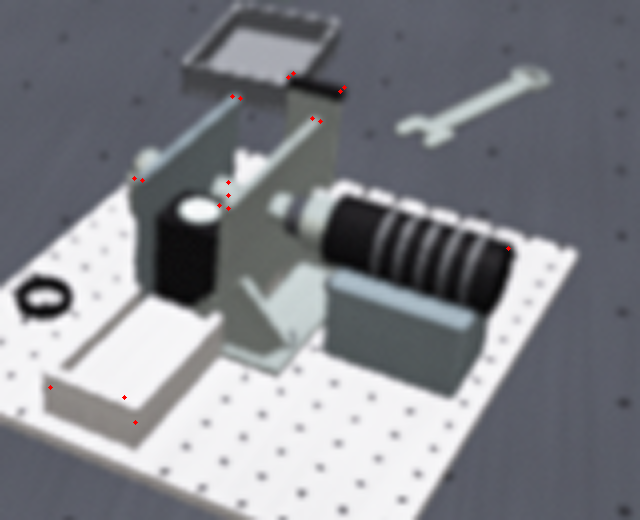

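```bash
cat > goto.py <<'E'
from h import *
import sys
from scipy.spatial.transform import Rotation as R
np.set_printoptions(precision=4,suppress=True)
q=np.array([.5626,-.027,-.2670]) 
def F(p): 
    c,s=np.cos(q[2]),np.sin(q[2]);return np.array([q[0]+c*p[0]-s*p[1],q[1]+s*p[0]+c*p[1],p[2]])
def inv(P):
    d=P[:2]-q[:2];c,s=np.cos(q[2]),np.sin(q[2]);return np.array([c*d[0]+s*d[1],-s*d[0]+c*d[1],P[2]])*1000
def target(p,flip=False):
    s=read_state();Rc=np.array(s['tcp_rot']);y=np.array([-np.sin(q[2]),np.cos(q[2]),0]);z=-y
    Rt=np.c_[[0,0,-1],np.cross(z,[0,0,-1]),z]
    print('now fixture',inv(s['position']),'shift',Rc.T@(F(np.array(p)/1000)-s['position']),'turn',np.degrees(R.from_matrix(Rc.T@Rt).as_rotvec()),'t',s['time_s'],'f',s['force'],'op',s['opening'])
if __name__=='__main__':target([float(v) for v in sys.argv[1:4]])
E
python3 goto.py 0 -180 200; python3 goto.py 0 -180 96
```

```text
now fixture [-169.1421 -618.0936  222.5749] shift [ 0.0225  0.401  -0.2445] turn [37.5193  0.0041  0.0006] t 1.0 f [-0.2565  0.6346 -1.3548] op 1.0017660467523617
now fixture [-169.1421 -618.0936  222.5749] shift [ 0.1265  0.401  -0.2445] turn [37.5193  0.0041  0.0006] t 1.0 f [-0.2565  0.6346 -1.3548] op 1.0017660467523617
```

Emit:
play_rows --rows '[[[0.002,0.036,-0.022,3.4,0,0,0],[0.004,0.073,-0.044,6.8,0,0,0],[0.006,0.109,-0.066,10.2,0,0,0],[0.008,0.146,-0.089,13.6,0,0,0],[0.01,0.182,-0.111,17,0,0,0],[0.012,0.219,-0.133,20.4,0,0,0],[0.014,0.255,-0.155,23.8,0,0,0],[0.016,0.292,-0.178,27.2,0,0,0],[0.018,0.328,-0.2,30.6,0,0,0],[0.02,0.365,-0.222,34,0,0,0],[0.022,0.401,-0.244,37.5,0,0,0],[0.022,0.401,-0.244,37.5,0,0,0]]]'

```text
time_s: 2.2
position: [0.5175, -0.1968, 0.2005]
tcp_rot: [[0.001, 0.966, -0.258], [0.001, -0.259, -0.966], [-1.0, 0.001, -0.002]]
force: [-0.6, -0.5, -0.4]
opening: 0.03
```

```bash
python3 goto.py 0 -180 96
```

```text
now fixture [   1.33   -175.6982  200.4686] shift [ 0.1045 -0.0014  0.0045] turn [ 0.3169 -0.0933 -0.0358] t 2.2 f [-0.6324 -0.5063 -0.4214] op 0.029990578551612013
```

Descend behind the tab.

Emit:
play_rows --rows '[[[0.03,0,0.005,0,0,0,0],[0.06,0,0.005,0,0,0,0],[0.09,0,0.005,0,0,0,0],[0.104,0,0.005,0,0,0,0],[0.104,0,0.005,0,0,0,0],[0.104,0,0.005,0,0,0,0]]]'

```text
time_s: 2.8
position: [0.514, -0.2066, 0.0968]
tcp_rot: [[0.0, 0.965, -0.264], [-0.0, -0.264, -0.965], [-1.0, 0.0, 0.0]]
force: [-0.2, 0.1, 0.3]
opening: 0.006
```

```bash
python3 goto.py 0 -149 96; python3 - <<'E'
from h import *
a=snap('top','top1');b=snap('side','side1')
f=lambda n,y,x:cv2.resize(cv2.imread(f'pics/{n}.png')[y:y+100,x:x+120],None,fx=4,fy=4,interpolation=cv2.INTER_CUBIC)
cv2.imwrite('pics/m1.png',cv2.resize(np.hstack([f('top1',185,235),f('side1',140,240)]),(800,333)))
E
```

```text
now fixture [   0.5322 -186.0989   96.7922] shift [ 0.0008 -0.0005 -0.0371] turn [-0.0037  0.0136 -0.0142] t 2.8 f [-0.1724  0.0847  0.2848] op 0.005596393154633327
```

View pics/m1.png

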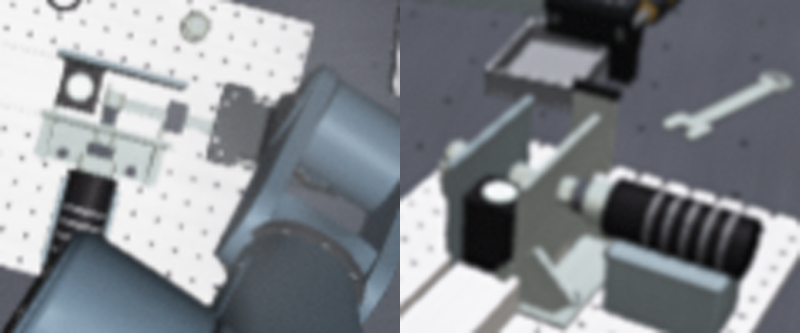

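Emit:
play_rows --rows '[[[0,0,-0.01,0,0,0,0],[0,0,-0.02,0,0,0,0],[0,0,-0.028,0,0,0,0],[0,0,-0.034,0,0,0,0],[0,0,-0.037,0,0,0,0],[0,0,-0.04,0,0,0,0],[0,0,-0.043,0,0,0,0],[0,0,-0.047,0,0,0,0],[0,0,-0.05,0,0,0,0],[0,0,-0.053,0,0,0,0],[0,0,-0.056,0,0,0,0],[0,0,-0.056,0,0,0,0]]]'

```text
time_s: 4.1
position: [0.5289, -0.1516, 0.0966]
tcp_rot: [[0.0, 0.965, -0.264], [0.0, -0.264, -0.965], [-1.0, 0.0, -0.0]]
force: [-1.1, -1.7, -0.5]
opening: 0.006
```

```bash
python3 goto.py 0 -91 96
```

```text
now fixture [   0.37   -129.0983   96.554 ] shift [ 0.0006 -0.0004 -0.0381] turn [ 0.0189 -0.007  -0.0108] t 4.1 f [-1.1053 -1.7096 -0.4508] op 0.006219799358636322
```

Emit:
play_rows --rows '[[[0,0,-0.004,0,0,0,0],[0,0,-0.008,0,0,0,0],[0,0,-0.012,0,0,0,0],[0,0,-0.016,0,0,0,0],[0,0,-0.02,0,0,0,0],[0,0,-0.023,0,0,0,0],[0,0,-0.026,0,0,0,0],[0,0,-0.029,0,0,0,0],[0,0,-0.032,0,0,0,0],[0,0,-0.034,0,0,0,0],[0,0,-0.035,0,0,0,0],[0,0,-0.035,0,0,0,0]]]'

```text
time_s: 5.3
position: [0.5381, -0.118, 0.0965]
tcp_rot: [[0.0, 0.965, -0.263], [-0.0, -0.263, -0.965], [-1.0, 0.0, 0.0]]
force: [-0.6, -5.1, 0.2]
opening: 0.004
```

```bash
python3 goto.py 0 -91 96;python3 - <<'E'
from h import *
a=snap('top','top2');b=snap('side','side2')
f=lambda n,y,x:cv2.resize(cv2.imread(f'pics/{n}.png')[y:y+100,x:x+120],None,fx=4,fy=4,interpolation=cv2.INTER_CUBIC)
cv2.imwrite('pics/m2.png',cv2.resize(np.hstack([f('top2',185,225),f('side2',150,230)]),(800,333)))
E
```

```text
now fixture [  0.3476 -94.2369  96.5416] shift [ 0.0005 -0.0003 -0.0032] turn [ 0.0315  0.0125 -0.0048] t 5.3 f [-0.6039 -5.0535  0.2379] op 0.003919033735288376
```

View pics/m2.png

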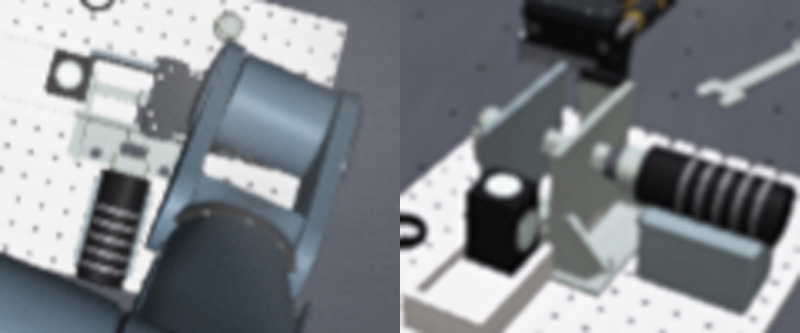

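The cassette is leaving the gap, standing. I'll press on to the end stop.

Emit:
play_rows --rows '[[[0,0,-0.001,0,0,0,0],[0,0,-0.002,0,0,0,0],[0,0,-0.003,0,0,0,0],[0,0,-0.004,0,0,0,0],[0,0,-0.004,0,0,0,0]]]'

```text
time_s: 5.9
position: [0.5391, -0.1144, 0.0966]
tcp_rot: [[0.0, 0.965, -0.263], [-0.0, -0.263, -0.965], [-1.0, 0.0, 0.0]]
force: [-0.7, -5.9, -0.7]
opening: 0.005
```

Emit:
play_rows --rows '[[[0,0,-0.001,0,0,0,0],[0,0,-0.002,0,0,0,0],[0,0,-0.003,0,0,0,0],[0,0,-0.003,0,0,0,0]]]'

```text
time_s: 6.3
position: [0.5398, -0.1115, 0.0965]
tcp_rot: [[-0.0, 0.965, -0.263], [-0.0, -0.263, -0.965], [-1.0, 0.0, 0.0]]
force: [-1.3, -5.5, 0.8]
opening: 0.006
```

Emit:
play_rows --rows '[[[0,0,-0.001,0,0,0,0],[0,0,-0.002,0,0,0,0],[0,0,-0.003,0,0,0,0],[0,0,-0.003,0,0,0,0]]]'

```text
time_s: 6.7
position: [0.5406, -0.1087, 0.0966]
tcp_rot: [[-0.0, 0.965, -0.263], [-0.001, -0.263, -0.965], [-1.0, 0.0, 0.001]]
force: [-0.9, -6.4, 0.2]
opening: 0.004
```

```bash
python3 goto.py 0 -91 96;python3 - <<'E'
from h import *
a=snap('top','top3');b=snap('side','side3')
f=lambda n,y,x:cv2.resize(cv2.imread(f'pics/{n}.png')[y:y+100,x:x+120],None,fx=4,fy=4,interpolation=cv2.INTER_CUBIC)
cv2.imwrite('pics/m3.png',cv2.resize(np.hstack([f('top3',185,225),f('side3',150,230)]),(800,333)))
E
```

```text
now fixture [  0.3454 -84.6158  96.5666] shift [ 0.0006 -0.0003  0.0064] turn [ 0.0337  0.0359 -0.0053] t 6.7 f [-0.8978 -6.423   0.1703] op 0.004360578227450984
```

View pics/m3.png

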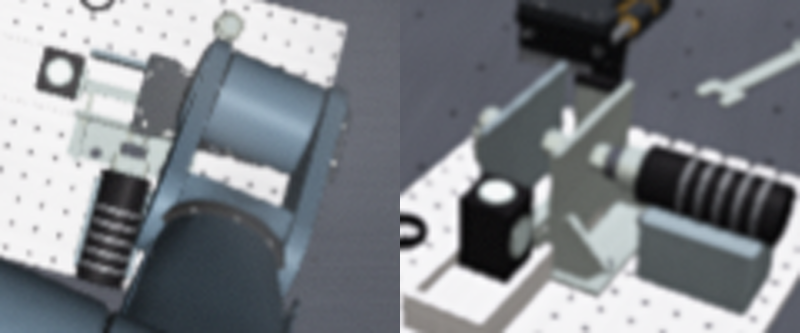

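```bash
python3 - <<'E'
from goto import *
import pickle
D=pickle.load(open('c0.pkl','rb'));c=D['top'];s=D['side']
print(inv(atz(c,(225+60/3.333,185+72/3.333),.095)), inv(atz(c,(235+167/7,195+110/7),.095)))
print(inv(atz(s,(230+(493-400)/3.333,150+191/3.333),.095)),inv(atz(s,(235+188/5.4,155+230/5.4),.095)))
E
```

```text
[ 4.044  86.3224 95.    ] [ 4.5014 33.3668 95.    ]
[ 4.2466 89.2757 95.    ] [ 1.1709 34.8687 95.    ]
```

Emit:
play_rows --rows '[[[0,0,-0.001,0,0,0,0],[0,0,-0.002,0,0,0,0],[0,0,-0.003,0,0,0,0],[0,0,-0.003,0,0,0,0],[0,0,-0.003,0,0,0,0]]]'

```text
time_s: 7.3
position: [0.541, -0.1072, 0.0966]
tcp_rot: [[-0.001, 0.965, -0.262], [-0.003, -0.262, -0.965], [-1.0, -0.0, 0.003]]
force: [-2.5, -9.6, 0.7]
opening: 0.006
```

End stop reached (force jumped to about 10 N with little travel). I'll retreat with the slide.

Emit:
play_rows --rows '[[[0,0,0.005,0,0,0,0],[0,0,0.012,0,0,0,0],[0,0,0.02,0,0,0,0],[0,0,0.03,0,0,0,0],[0,0,0.04,0,0,0,0],[0,0,0.05,0,0,0,0],[0,0,0.06,0,0,0,0],[0,0,0.07,0,0,0,0],[0,0,0.08,0,0,0,0],[0,0,0.09,0,0,0,0],[0,0,0.1,0,0,0,0],[0,0,0.1,0,0,0,0]]]'

```text
time_s: 8.5
position: [0.5149, -0.2034, 0.0966]
tcp_rot: [[0.0, 0.964, -0.265], [-0.0, -0.265, -0.964], [-1.0, 0.0, 0.0]]
force: [0.6, -0.9, -0.1]
opening: 0.008
```

Emit:
play_rows --rows '[[[-0.04,0,0,0,0,0,0],[-0.08,0,0,0,0,0,0],[-0.11,0,0,0,0,0,0],[-0.11,0,0,0,0,0,0],[-0.11,0,0,0,0,0,0]]]'

```text
time_s: 9.0
position: [0.5151, -0.2017, 0.207]
tcp_rot: [[0.001, 0.965, -0.263], [-0.0, -0.263, -0.965], [-1.0, 0.001, 0.0]]
force: [0.1, 0.5, -0.6]
opening: 0.008
```

```bash
python3 goto.py 0 0 200;python3 - <<'E'
from h import *
a=snap('top','top4');b=snap('side','side4')
f=lambda n,y,x:cv2.resize(cv2.imread(f'pics/{n}.png')[y:y+100,x:x+120],None,fx=4,fy=4,interpolation=cv2.INTER_CUBIC)
cv2.imwrite('pics/m4.png',cv2.resize(np.hstack([f('top4',185,225),f('side4',150,230)]),(800,333)))
E
```

```text
now fixture [   0.2713 -181.0435  207.0376] shift [ 0.007  -0.0002 -0.181 ] turn [ 0.038   0.0092 -0.0605] t 9.0 f [ 0.0953  0.4954 -0.6236] op 0.008323635109056154
```

View pics/m4.png

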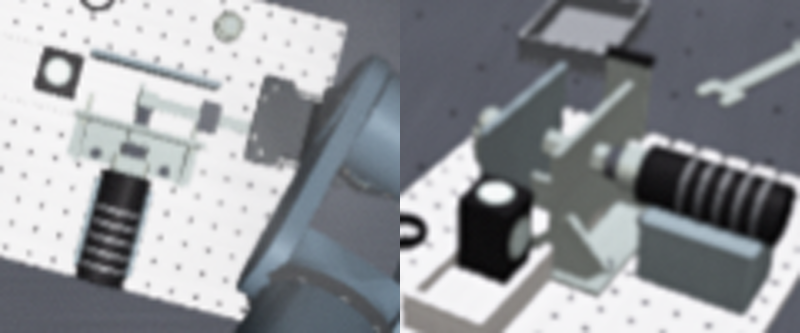

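```bash
python3 - <<'E'
from goto import *
c=snap('top','top5');
im=cv2.imread('pics/top5.png')[190:240,240:300];cv2.imwrite('pics/t5.png',cv2.resize(im,None,fx=12,fy=12,interpolation=cv2.INTER_CUBIC))
for r in trace('top','bolt_head')[:3]: print(r['p'],r['at'],inv(atz(c,r['at'],.097)))
d=snap('side','side5')
for r in trace('side','bolt_head')[:3]: print(r['p'],r['at'],inv(atz(d,r['at'],.095)))
im=cv2.imread('pics/side5.png')[165:215,260:320];cv2.imwrite('pics/s5.png',cv2.resize(im,None,fx=12,fy=12,interpolation=cv2.INTER_CUBIC))
for P in [(0,0,90),(0,0,100),(27,-65,125),(-27,65,125),(0,-126,117)]: print(P,(proj(c,F(np.array(P)/1000))[0]+.5-[240,190])*12,(proj(d,F(np.array(P)/1000))[0]+.5-[260,165])*12)
E
```

```text
0.74 [153.0, 201.7] [-56.9597 373.3419  97.    ]
0.5 [267.4, 223.4] [-27.9521  -3.8346  97.    ]
0.61 [289.8, 194.1] [-34.2446  -7.5843  95.    ]
0.54 [260.7, 217.2] [-22.2932 121.6653  95.    ]
(0, 0, 90) [347.2712 303.5168] [204.8593 346.1187]
(0, 0, 100) [348.1164 302.1538] [207.0362 306.6521]
(27, -65, 125) [614.2616 263.6424] [240.8765  55.2155]
(-27, 65, 125) [ 85.7761 333.5924] [180.4563 377.6153]
(0, -126, 117) [808.1673 422.5527] [460.6011  12.6983]
```

View pics/t5.png

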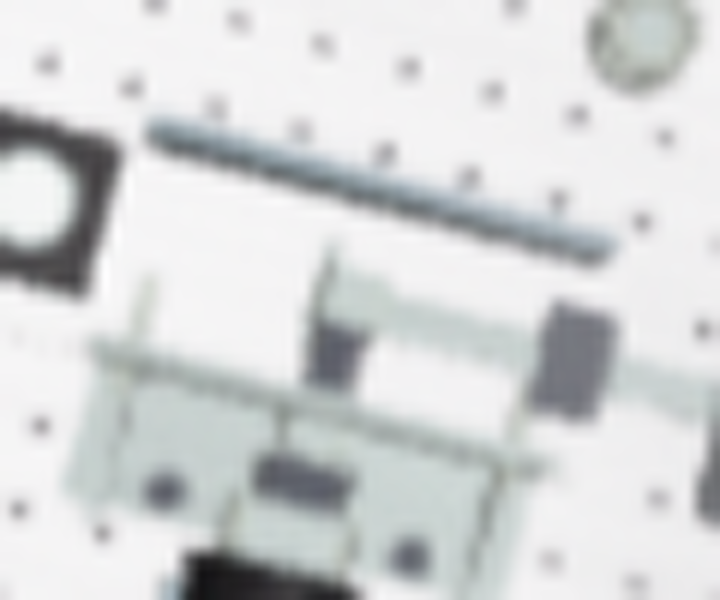

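View pics/s5.png

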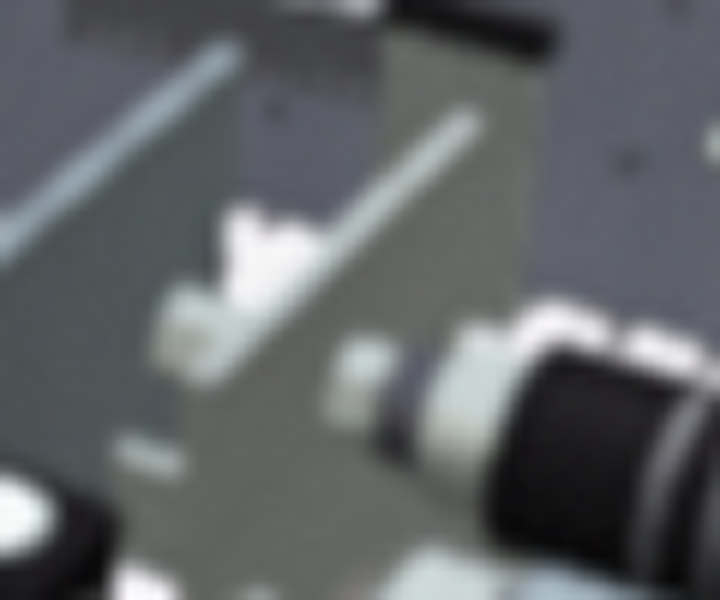

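```bash
python3 - <<'E'
from goto import *
import pickle
D=pickle.load(open('c0.pkl','rb'));c=D['top'];s=D['side']
T=lambda u,z:print(u,inv(atz(c,(u[0]/12+239.5,u[1]/12+189.5),z)))
S=lambda u,z:print('s',u,inv(atz(s,(u[0]/12+259.5,u[1]/12+164.5),z)))
T((338,355),.096);T((381,191),.125);T((150,132),.125);T((612,250),.125);T((90,345),.125);T((545,468),.125);T((305,482),.05);T((574,358),.05);T((270,575),.110)
T((320,290),.09);T((355,290),.1)
S((190,285),.1);S((155,340),.09);S((235,50),.125);S((475,120),.125)
E
```

```text
(338, 355) [-14.2659  -1.0889  96.    ]
(381, 191) [ 29.5978  -0.5048 125.    ]
(150, 132) [ 28.8478  62.5127 125.    ]
(612, 250) [ 30.3333 -63.5032 125.    ]
(90, 345) [-29.6146  63.1392 125.    ]
(545, 468) [-29.841  -61.0921 125.    ]
(305, 482) [-49.066  -1.948  50.   ]
(574, 358) [  3.3258 -65.0679  50.    ]
(270, 575) [-75.8689   1.4547 110.    ]
(320, 290) [ 1.6184  8.0552 90.    ]
(355, 290) [  3.6297  -0.9428 100.    ]
s (190, 285) [  7.4503  -6.1581 100.    ]
s (155, 340) [10.3943  3.5601 90.    ]
s (235, 50) [ 29.3124 -66.553  125.    ]
s (475, 120) [-31.0661 -65.4864 125.    ]
```

Emit:
play_rows --rows '[[[0.007,0,-0.02,0,0,0,0.06],[0.007,0,-0.05,0,0,0,0.06],[0.007,0,-0.08,0,0,0,0.06],[0.007,0,-0.11,0,0,0,0.06],[0.007,0,-0.14,0,0,0,0.06],[0.007,0,-0.165,0,0,0,0.06],[0.007,0,-0.181,0,0,0,0.06],[0.007,0,-0.181,0,0,0,0.06],[0.007,0,-0.181,0,0,0,0.06],[0.007,0,-0.181,0,0,0,0.06]]]'

```text
time_s: 10.3
position: [0.5626, -0.0285, 0.1994]
tcp_rot: [[-0.0, 0.964, -0.265], [-0.0, -0.265, -0.964], [-1.0, -0.0, 0.001]]
force: [-0.6, -0.5, -1.2]
opening: 0.679
```

```bash
python3 goto.py 0 0 72
```

```text
now fixture [  0.3708  -1.4664 199.3721] shift [ 0.1274 -0.0003 -0.0015] turn [-0.043   0.0295  0.0185] t 10.3 f [-0.5613 -0.5412 -1.2343] op 0.6788783129521045
```

Emit:
play_rows --rows '[[[0.02,0,-0.001,0,0,0,0.06],[0.04,0,-0.001,0,0,0,0.06],[0.06,0,-0.001,0,0,0,0.06],[0.07,0,-0.001,0,0,0,0.06],[0.08,0,-0.001,0,0,0,0.06],[0.085,0,-0.001,0,0,0,0.06],[0.085,0,-0.001,0,0,0,0.06]]]'

```text
time_s: 11.0
position: [0.5629, -0.0267, 0.1142]
tcp_rot: [[-0.001, 0.965, -0.264], [0.0, -0.264, -0.965], [-1.0, -0.001, 0.0]]
force: [0.0, -1.1, 0.4]
opening: 0.688
```

```bash
python3 goto.py 0 0 72;python3 - <<'E'
from h import *
b=snap('side','side6')
cv2.imwrite('pics/m6.png',cv2.resize(cv2.imread('pics/side6.png')[110:230,220:360],None,fx=5,fy=5,interpolation=cv2.INTER_CUBIC))
E
```

```text
now fixture [  0.2154   0.384  114.2374] shift [ 0.0422 -0.0002  0.0004] turn [-0.0053  0.0029  0.0337] t 11.0 f [ 0.0043 -1.0536  0.388 ] op 0.6883974146484141
```

View pics/m6.png

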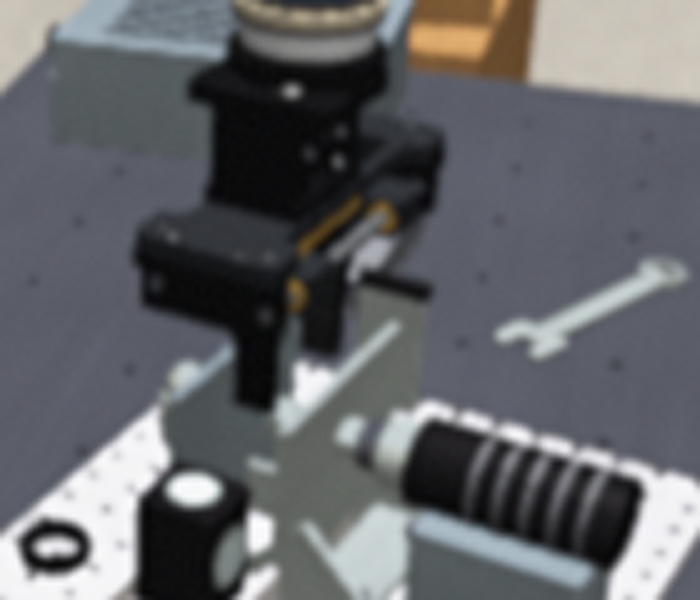

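Emit:
play_rows --rows '[[[0.01,0,0,0,0,0,0.06],[0.02,0,0,0,0,0,0.06],[0.03,0,0,0,0,0,0.06],[0.038,0,0,0,0,0,0.06],[0.042,0,0,0,0,0,0.06],[0.042,0,0,0,0,0,0.06],[0.042,0,0,0,0,0,0.06]]]'

```text
time_s: 11.75
position: [0.5631, -0.0264, 0.0725]
tcp_rot: [[0.0, 0.965, -0.264], [0.0, -0.264, -0.965], [-1.0, 0.0, -0.0]]
force: [0.2, 0.8, -0.1]
opening: 0.691
```

Emit:
play_rows --rows '[[[0,0,0,0,0,0,0.045],[0,0,0,0,0,0,0.035],[0,0,0,0,0,0,0.03],[0,0,0,0,0,0,0.028],[0,0,0,0,0,0,0.026],[0,0,0,0,0,0,0.024],[0,0,0,0,0,0,0.022]]]'

```text
time_s: 12.45
position: [0.563, -0.0264, 0.0726]
tcp_rot: [[0.0, 0.965, -0.264], [-0.0, -0.264, -0.965], [-1.0, 0.0, -0.0]]
force: [0.6, 0.1, 1.4]
opening: 0.272
```

Emit:
play_rows --rows '[[[0,0,0,0,0,0,0.02],[0,0,0,0,0,0,0.018],[0,0,0,0,0,0,0.015],[0,0,0,0,0,0,0.01],[0,0,0,0,0,0,0.005],[0,0,0,0,0,0,0],[0,0,0,0,0,0,0],[0,0,0,0,0,0,0],[0,0,0,0,0,0,0],[0,0,0,0,0,0,0]]]'

```text
time_s: 13.45
position: [0.5628, -0.027, 0.0725]
tcp_rot: [[-0.0, 0.965, -0.263], [-0.001, -0.263, -0.965], [-1.0, -0.0, 0.001]]
force: [-1.1, -5.2, -1.9]
opening: 0.211
```

```bash
python3 goto.py 0 0 72;python3 - <<'E'
from h import *
s=read_state();print(s['moment'],s['opening']*87)
b=snap('side','side7')
cv2.imwrite('pics/m7.png',cv2.resize(cv2.imread('pics/side7.png')[110:260,200:370],None,fx=4,fy=4,interpolation=cv2.INTER_CUBIC))
E
```

```text
now fixture [ 0.2222  0.0395 72.4504] shift [ 0.0005 -0.0002  0.    ] turn [0.0349 0.0519 0.014 ] t 13.45 f [-1.1322 -5.2426 -1.88  ] op 0.21110934902061246
[-0.69387184  0.24329133 -0.00733994] 18.366513364793285
```

View pics/m7.png

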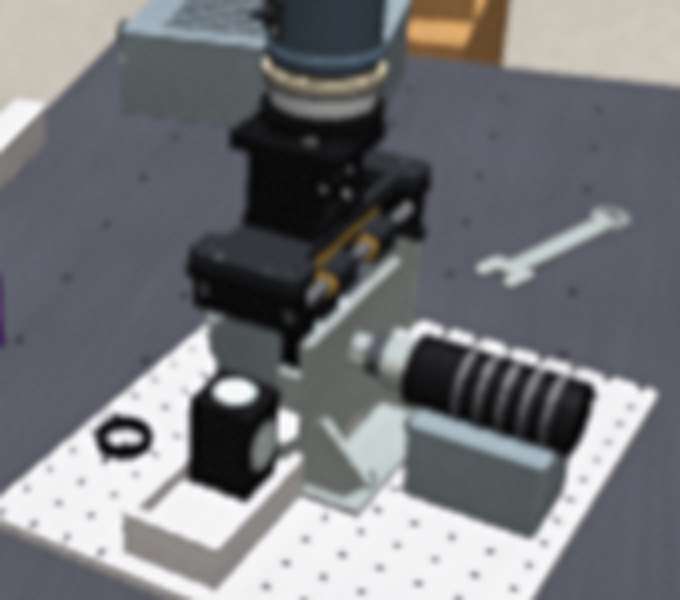

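Opening 18.4 mm matches the flats. I'll ease the small side load and check that it holds.

Emit:
play_rows --rows '[[[0,0,0.0005,0,0,0,0],[0,0,0.001,0,0,0,0],[0,0,0.001,0,0,0,0],[0,0,0.001,0,0,0,0],[0,0,0.001,0,0,0,0],[0,0,0.001,0,0,0,0],[0,0,0.001,0,0,0,0],[0,0,0.001,0,0,0,0],[0,0,0.001,0,0,0,0],[0,0,0.001,0,0,0,0]]]'

```text
time_s: 14.5
position: [0.5628, -0.0271, 0.0725]
tcp_rot: [[0.0, 0.965, -0.264], [0.0, -0.264, -0.965], [-1.0, 0.0, -0.0]]
force: [1.4, 0.7, -2.5]
opening: 0.213
```

```bash
python3 - <<'E'
from goto import *
for i in range(4):
    b=capture('side');s=read_state();print(s['opening']*87,s['force'],s['moment'],inv(s['position']))
c=snap('top','top8');snap('side','side8')
cv2.imwrite('pics/m8.png',np.hstack([cv2.resize(cv2.imread('pics/top8.png')[150:290,190:340],(400,373)),cv2.resize(cv2.imread('pics/side8.png')[140:280,210:360],(400,373))]))
E
```

```text
18.360126718530466 [ 0.6818  1.691  -3.4486] [ 0.2456 -0.1258  0.0066] [ 0.2283 -0.0585 72.4733]
18.375995850373396 [ 1.6804  1.2729 -3.3445] [ 0.2041 -0.1544  0.0544] [ 0.2303 -0.0757 72.479 ]
18.58233950356527 [ 1.5963  1.6985 -4.7464] [ 0.322  -0.147   0.0342] [ 0.2145 -0.0813 72.4649]
18.62897965008859 [ 1.8497  0.6532 -3.775 ] [ 0.3181 -0.2118  0.0658] [ 0.2108 -0.0807 72.4532]
```

View pics/m8.png

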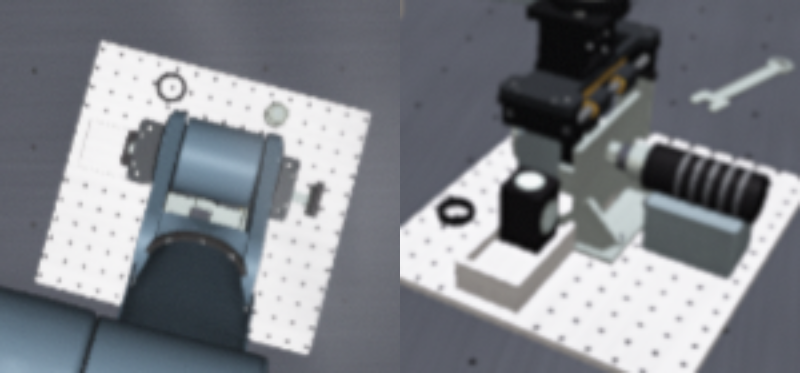

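Emit:
play_rows --rows '[[[0,0,0,0,0,0,0],[0,0,0,0,0,0,0],[0,0,0,0,0,0,0],[0,0,0,0,0,0,0],[0,0,0,0,0,0,0],[0,0,0,0,0,0,0],[0,0,0,0,0,0,0],[0,0,0,0,0,0,0],[0,0,0,0,0,0,0],[0,0,0,0,0,0,0]]]'

```text
time_s: 15.8
position: [0.5628, -0.0272, 0.0725]
tcp_rot: [[0.0, 0.965, -0.264], [0.0, -0.264, -0.965], [-1.0, -0.0, -0.0]]
force: [1.1, 4.4, -4.9]
opening: 0.21
```

```bash
python3 - <<'E'
from goto import *
for i in range(8):
    b=capture('side');s=read_state();print(s['time_s'],s['opening']*87,s['force'],s['moment'],inv(s['position']))
E
```

```text
15.85 18.60132726658867 [ 2.9813  4.4343 -5.8203] [ 0.8753 -0.3657  0.0495] [ 0.2086 -0.1152 72.4947]
15.9 18.37863755271559 [ 2.0887  4.6444 -5.0772] [ 0.8384 -0.3615  0.0447] [ 0.2507 -0.1491 72.5175]
15.95 18.51068742907085 [ 3.2228  3.9026 -6.0805] [ 0.8594 -0.4081  0.0501] [ 0.19   -0.1247 72.5036]
16.0 18.2451049787903 [ 2.0563  4.0153 -5.5987] [ 0.8719 -0.4444  0.0258] [ 0.2083 -0.1419 72.5104]
16.05 18.56967822348043 [ 2.5455  4.5529 -5.5639] [ 0.8907 -0.3945  0.0343] [ 0.2435 -0.156  72.5028]
16.1 18.20801699084582 [ 2.4143  4.8518 -5.4443] [ 0.8602 -0.3985  0.0251] [ 0.2036 -0.1442 72.494 ]
16.15 18.92373671615069 [ 2.5285  4.6457 -5.0306] [ 0.8978 -0.3877  0.0073] [ 0.2181 -0.1483 72.508 ]
16.2 18.499468478051007 [ 2.867   4.086  -4.4557] [ 0.8093 -0.3692 -0.0158] [ 0.2459 -0.1404 72.4722]
```

```bash
python3 - <<'E'
from goto import *
print(hand_in());s=read_state();print(s['time_s'],s['opening']*87,s['force'],inv(s['position']))
E
```

```text
the job is handed in; nothing more can be done
None
the job is handed in; nothing more can be done
```

I've handed the job in with the gripper still holding the bolt head; no verdict came back. It took about 16 s of the 45 s.

- **Ejector and cassette:** I pressed the tab to its end stop, where the force rose from about 6 to 10 N and travel nearly stopped. I then backed off. The last pictures show the slide sprung home and the cassette standing in the out-tray. I measured its centre at y ≈ 86–89 mm just before the last 1.6 mm of travel, and not again afterwards.
- **Bolt head:** The grasp point is about 1.5 mm above the head's estimated centre, well inside the 25 mm limit. The finger opening read 18.2–18.9 mm, matching the 18 mm across flats. It stayed there for over 2.5 s, so the bolt does not appear to be turning. I had no direct reading of the bolt's angle or of the contact force.
- **Bystanders:** I touched none of them. The ones still in the last pictures stood where they were, though I did not measure any of them.

**Did not fully agree:**
- The tab reached its stop about 6 mm further along y than I expected from the camera fit and the fingers' full thickness.
- The network did not find the bolt head reliably, so I placed it by fitting the fixture's plates and checking against the sleeve.
- Side load on the gripper crept to about 5–7 N after I re-centred it by 1 mm, then stayed steady.

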